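Proof-load a clay hanger lug on the bench pull tester

ROBOT

A 7-joint arm with a two-finger parallel gripper is mounted at the origin on the work surface; the furniture and walls round the work are solid. World frame = base frame: x ahead of the robot, y to its left, z up, the work surface at z = 0. Lengths are in m, angles in degrees, forces in N, time in s.
With the tool pointing down it reaches from about 0.35 to 0.9 m from the base axis. Payload 8.1 kg.
Tool frame: the origin (TCP) lies at the very end of the fingers, on their centre line; the grasp point (between the pads) lies arm.grip_point_offset behind it (arm.grip_point_offset is the distance from the TCP to the grasp point, in m); z points along the fingers, y is the line along which they close (so a half turn about z gives the same grasp; the last joint's range is limited). The gripper opens to 85 mm and grips with 20 to 120 N. Pads are 22 mm wide; open, the fingers measure 114 mm over their backs; the gripper's body (76 mm by 85 mm) begins 54 mm behind the grasp point. The pads swing forward as they close: fully open they stand 13 mm farther back than shut.
Start: joints at [-71.711, 24.895, 1.432, 90.138, -0.665, 64.973, -4.303], TCP at [0.256, 0.57, 0.231] pointing down, gripper open.
Joint ranges: [-149.89, 149.89], [-25.12, 119.58], [-72.63, 75.52], [4.76, 147.25], [-75.54, 255.54], [6.69, 114.76], [-157.13, 157.13]. Speed limits (degrees/s): [127.2, 127.2, 172.46, 172.46, 180, 180, 180].

INTERFACE

Orientations are given as a 3x3 rotation matrix whose columns are the frame's x, y, z axes.
In Python, from rig import arm gives the robot as it stands.
- The arm moves only by the tool shift_gripper, called after "Request:" as name(argument=value, ...), one argument or row to a line, values as JSON. Schema: {"type":"object","properties":{"steps":{"type":"array","items":{"type":"array","prefixItems":[{"type":"array","items":{"type":"number"},"minItems":3,"maxItems":3},{"type":"number"},{"type":"number"}],"minItems":3,"maxItems":3},"minItems":1,"maxItems":10},"squeeze":{"type":"number"},"only":{"type":"string"},"quiet":{"type":"boolean"},"lines":{"type":"string"}},"required":["steps"],"additionalProperties":false}. steps is a list of rows, 1 to 10 of them, each written [[dx, dy, dz], turn, opening]: dx, dy, dz in shares of the most that a row can go, 1 being 50 mm, then a turn about the tool's z in shares of 60 degrees (1.0 is 60 degrees), then the finger opening in m; each row shifts and turns the commanded pose from where the row before left it, along the tool's axes as they then stand; what a row does not reach is not made up. A row lasts 1/10 s, in which the tool goes at most 0.05 m and 8.59 degrees, less where a joint would pass 70% of its speed; a pose out of reach is approached as far as the arm can. The fingers move at their own pace and stop on an object; squeeze is the grip in N (left out, the last holds). Time passes only in rows, so rows that do not move let the fingers close. The tool returns the time, the measured TCP pose, the force, the opening and the grip force at its end. only (a regular expression) keeps the lines of the reply that match it, lines (a string "A,B") keeps lines A to B, and quiet returns only ok. Shift and turn numbers lie between -1 and 1, and a call with a number outside is refused. Input that does not fit is refused with a message, and nothing moves.
- arm.get_obs(): the state, without advancing time (a new reading comes with each control period).
- arm.grab_frame(name): name is "side" or "top" or "wrist"; returns the picture (384x512x3 uint8, red, green, blue); there is no depth.
- arm.camera_params(name): a dict with "fx", "fy", "cx", "cy" (pixels), "k1" (the pictures are not rectified: a ray, as slopes to the right and down, at radius r is drawn at 1 + k1 r^2 times it, then the intrinsics apply), "R" (3x3) and "t" (3): a world point X has camera coordinates R X + t; the wrist camera has in their place "tool_from_camera" (4x4, takes a point from camera to tool coordinates, whose origin is the TCP and whose axes are the flange's). Camera axes: x right, y down, z forward; pixel columns grow to the right and rows downward; lengths in m; the calibration is good to about 2 mm. A picture is of the moment at which its call begins: read the wrist's pose just before it. camera_params takes no time and is no camera call.
- arm.close_job(): hands the job in; it is judged then, once.
The state is a dict: "time": time; "joint_pos": joint angles; "joint_vel": joint speeds; "tau": joint torques, N m; "tool_pos": TCP position; "tcp_rot": TCP orientation; "wrist_force": force on the tool from outside, world axes, zero at the start; "ft_torque": the same for the moment, N m; "opening": finger opening in m; "grasp_force": force on a finger pad.
Only numpy, scipy, OpenCV 4.12 (cv2) and the standard library are available. Lean on these libraries where they do the work, as an engineer would, in place of code of your own. Each camera call takes 0.05 s, during which the arm holds its last target. There are 200 camera calls.

TASK

Proof-test the clay hanger lug clamped in the bench pull tester: take the slimmer of the two wooden-handled pull pins from the rack, push it down through the lug's eye until its collar is on the lug, then draw it gently away from the spring barrel until the pointer stands level with the tooth of the steel setting clip, without straining the lug far past that mark. Keep the load on and finish while still holding the pin, the pointer still at the mark. Pull by the pin only; leave the clip, the thicker pin and the pieces standing about in their places.

Things in the scene. Friction and masses are not known exactly. Their poses are not given: they have to be found in the camera images.
- slim_pin: Slimmer pull pin, loose, 80 g: steel shank 10 mm thick, wooden handle. Origin: centre of the collar's underside; z up through the handle. Shank 42 mm long below it, last 8 mm tapering to 5 mm. Collar 27 mm wide, 4 mm thick. Round handle 4 to 53 mm above the origin, 22 mm thick at 28 to 42 mm. Starts upright in a rack hole, collar on the rack's bar.
- thick_pin: Thicker pull pin of the same form and origin: shank 16 mm, collar 35 mm, handle 32 mm thick. Too thick for the lug's eye; it hangs in the rack's other hole and stays there.
- pin_rack: Fixed light wooden pin rack. Origin: centre of its foot, on the table; x across, y along. Top bar 50 mm (x) by 190 mm (y), 10 mm thick, upper face 80 mm above the table. Two 19 mm holes through the bar at y = -45 and +45 mm; the shanks hang in view below it, ends 38 mm above the table. Which pin is in which hole changes.
- tester: Bench pull tester, fixed: grey base 340 mm (x) by 120 mm (y); carriage with clamp and clay lug on a rail in front (-x), aluminium spring barrel behind (+x). Origin: centre of the base's underside, on the table. The carriage is pulled out to -x, roughly towards the robot. Scale ledge left (+y) of the rail, 50 mm high, ticks 5 mm apart. Clamp 85 mm high, from 41 mm behind the eye.
- lug_eye (a point): Centre of the eye of the clay lug (a flat brown ring 39 mm across, 14 mm thick, strap back into the clamp) at its top face, 72 mm above the table: an upright round hole, 13 mm wide, right through, 34 mm free below. At rest 100 mm from the tester's origin along its -x; moves with the carriage. Axes as the tester's. With the pin home, the pin's origin lies here.
- draw_slide (a joint): How far the carriage is pulled out, m: 0 at rest, stop at 0.055. The spring pulls back with 2.6 N at 0 and 220 N/m more, that is about 9 N at 30 mm; friction about 0.4 N.
- pointer (a point): Tip of the carriage's dark pointer, a small arm reaching left (+y of the tester) over the scale ledge, 53 mm above the table; axes as the tester's. It moves with the carriage.
- mark (a point): The mark: tip of the tooth on the steel setting clip (12 mm wide block with thumb screw) on the scale ledge's outer edge, 53 mm above the table; axes as the tester's. Pointer and mark are level when their x in the tester's frame is the same, that is when draw_slide equals set_clip; they then stand tip to tip.
- set_clip (a joint): Setting of the clip, m of carriage travel: anywhere from 0.022 to 0.038 at the start. It slides if pushed hard (about 4 N); leave it.
- mushroom: Clay mushroom, 62 mm wide, 60 mm tall, loose bystander. Origin: centre of its underside.
- heart: Clay heart tile, 55 x 61 x 12 mm, loose bystander. Origin: centre of its underside.
- water_pot: Plastic water pot, 99 mm wide, 76 mm tall, loose bystander. Origin: centre of its underside.
- pumpkin: Clay pumpkin, 121 mm wide, 103 mm tall, loose bystander. Origin: centre of its underside.
- wood_rib: Wooden kidney-shaped rib, 71 x 116 x 8 mm, loose bystander. Origin: centre of its underside.

How it is judged (in metres and radians):
On the way, in this order (a step that is already met when the one before it is completed fails the run):
1. the slim pin is through the lug's eye up to its collar, with the tester still at rest (horizontal distance between slim_pin and lug_eye below 0.006 m and z of slim_pin in the frame of lug_eye below 0.006 m and angle between the z axis of slim_pin and the z axis of lug_eye, either way round below 0.2 rad and value of joint draw_slide below 0.008 m), for 0.2 s.
2. the pin has drawn the pointer to the mark (x of pointer in the frame of mark between -0.004 and 0.004 m and contact force between slim_pin and tester above 3 N), for 0.2 s.
At the end, for the whole second after the job is handed in: Fingers hold the slim pin, upright (0.3 rad) in the eye, collar at most 8 mm above the lug; the pin alone pulls the lug (over 3 N); pointer still (under 5 mm/s) within 4 mm of the clip's tooth along the scale; thick pin within 20 mm of its place (all of step 2 and velocity of joint draw_slide between -0.005 and 0.005 m/s and horizontal distance between slim_pin and lug_eye below 0.007 m and z of slim_pin in the frame of lug_eye below 0.008 m and angle between the z axis of slim_pin and the z axis of lug_eye, either way round below 0.3 rad and contact force between the fingers and slim_pin above 1 N and contact force between each of the fingers, the arm and tester below 1 N and distance of thick_pin from where it was at the start of the episode below 0.02 m); the arm keeps its last pose, push and grip.
It fails at once if the lug is strained: the pointer is pulled more than 10 mm past the mark (x of pointer in the frame of mark below -0.01 m).
It fails at once if the setting clip is shifted by more than 3 mm (distance of mark from where it was at the start of the episode above 0.003 m).
It fails at once if a bystander or the thick pin is pushed away by more than 30 mm (distance of any of mushroom, heart, water_pot, pumpkin, wood_rib, thick_pin from where it was at the start of the episode above 0.03 m).
It also fails if it takes over 56 s, if anything falls off the work surface, if the arm or the gripper's body presses on something with over 40 N, if the wrist force passes 120 N, or if a joint passes its speed limit or range.

## Working session

There is one attempt and no reset: what is moved stays moved. The work goes in short steps, Python scripts to look and compute and a tool call to move; the robot and the scene stay as the last step left them, time stands still between calls to the robot, and variables do not carry over. Pictures are saved under pics/ and viewed, at most 10 in all, crops included, and the job is handed in when it is done.

```bash
mkdir -p pics
```

Create h.py:
```python
import numpy as np, cv2, json
from rig import arm
def save(n,f): 
    im=arm.grab_frame(n); cv2.imwrite(f,im[:,:,::-1]); return im
def ray(n,u,v,obs=None):
    p=arm.camera_params(n)
    x=np.array([(u-p['cx'])/p['fx'],(v-p['cy'])/p['fy']]); s=x.copy()
    for _ in range(30): s=x/(1+p['k1']*(s@s))
    d=np.array([s[0],s[1],1.])
    if n=='wrist':
        T=np.array(p['tool_from_camera']);o=obs or arm.get_obs();R=np.array(o['tcp_rot'])
        return R@T[:3,3]+np.array(o['tool_pos']), R@T[:3,:3]@d
    R=np.array(p['R']);t=np.array(p['t']); return -R.T@t, R.T@d
def atz(n,u,v,z,obs=None):
    c,d=ray(n,u,v,obs); return c+d*(z-c[2])/d[2]
def tri(*rs):
    A=np.zeros((3,3));b=np.zeros(3)
    for c,d in rs:
        d=d/np.linalg.norm(d);P=np.eye(3)-np.outer(d,d);A+=P;b+=P@c
    X=np.linalg.solve(A,b); return X,[np.linalg.norm(np.cross(X-c,d/np.linalg.norm(d))) for c,d in rs]
def proj(n,X):
    p=arm.camera_params(n);c=np.array(p['R'])@X+np.array(p['t']);s=c[:2]/c[2];s=s*(1+p['k1']*(s@s))
    return s[0]*p['fx']+p['cx'],s[1]*p['fy']+p['cy']
```

Run:
```python
from h import *
a=save('top','pics/top.png');b=save('side','pics/side.png')
for n in('top','side'):
    c,d=ray(n,256,192);print(n,c,d)
o=arm.get_obs();print(o['tool_pos'],o['tcp_rot'],o['opening'],arm.grip_point_offset)
for n,i in(('top',a),('side',b)): cv2.imwrite(f'pics/{n}2.png',cv2.resize(i[:,:,::-1],(800,600),interpolation=cv2.INTER_CUBIC))
```

```text
top [0.18917328 0.05939592 1.78068001] [ 0.20087444  0.02279403 -0.97962971]
side [-0.03865451  1.29025087  0.60749494] [ 0.39582308 -0.84049397 -0.37006723]
[0.2557582  0.56981023 0.23063378] [[-9.12349858e-01  4.09411259e-01 -3.97528909e-04]
 [ 4.09411420e-01  9.12348969e-01 -1.28400846e-03]
 [-1.63002433e-04 -1.33421782e-03 -9.99999097e-01]] 0.08555694249085573 0.0187
```

View pics/top2.png

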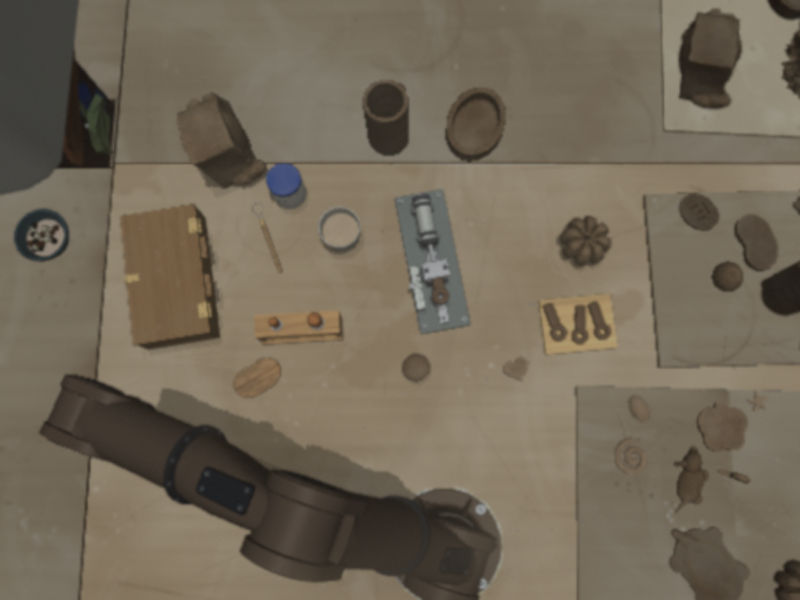

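View pics/side2.png

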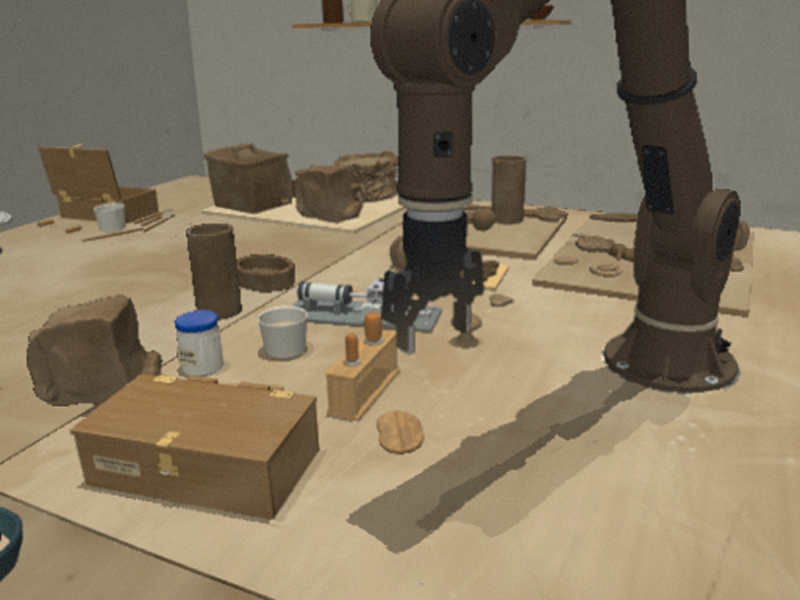

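The top view shows the slim pin at about (273,321) of 800x600, the thick one at (315,319), and the tester's lug at about (438,290). I'll enlarge the relevant parts next.

Run:
```python
from h import *
a=cv2.imread('pics/top.png')
c1=cv2.resize(a[190:225,155:225],None,fx=8,fy=8,interpolation=cv2.INTER_CUBIC) 
c2=cv2.resize(a[115:215,245:305],None,fx=6,fy=6,interpolation=cv2.INTER_CUBIC)
out=np.zeros((600,800,3),np.uint8); out[:280,:560]=c1[:, :560]; 
out[:600,440:800]=c2; out[:280,:440]=c1[:280,:440]
b=cv2.imread('pics/side.png'); c3=cv2.resize(b[190:270,200:290],None,fx=4,fy=4,interpolation=cv2.INTER_CUBIC)
out[280:600,0:360]=c3
cv2.imwrite('pics/crop.png',out)
```

```text
(no output)
```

View pics/crop.png

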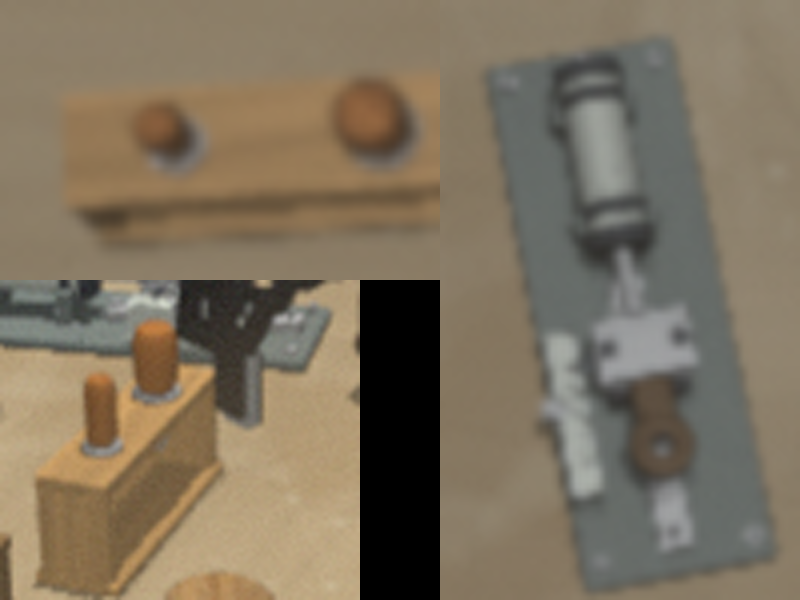

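Run:
```python
from h import *
np.set_printoptions(precision=4,suppress=True)
f=lambda x,y:((x-440+.5)/6+244.5,(y+.5)/6+114.5)
g=lambda x,y:((x+.5)/8+154.5,(y+.5)/8+189.5)
h=lambda x,y:((x+.5)/4+199.5,(y-280+.5)/4+189.5)
print('eye',atz('top',*f(661,448),.072))
C=[atz('top',*f(*p),.01) for p in((488,68),(672,37),(775,557),(587,592))]
print(np.array(C)); 
print('len',np.linalg.norm(C[0]-C[3]),np.linalg.norm(C[0]-C[1]),'ctr',np.mean(C,0))
d=(C[0]+C[1]-C[2]-C[3]);print('yaw',np.degrees(np.arctan2(d[1],d[0])))
# rack bar corners
print('pin top',atz('top',*g(160,127),.13),'thick',atz('top',*g(369,117),.13))
print('side collar',atz('side',*h(102,445),.084),'thick',atz('side',*h(157,390),.084), 'handle top', tri(ray('side',*h(100,380)),ray('top',*g(160,127))))
```

```text
eye [0.5495 0.0092 0.072 ]
[[ 0.8064  0.1146  0.01  ]
 [ 0.8269 -0.0011  0.01  ]
 [ 0.4949 -0.0614  0.01  ]
 [ 0.4734  0.0527  0.01  ]]
len 0.33872462283971333 0.11749291053713273 ctr [0.6504 0.0262 0.01  ]
yaw 10.419981760518628
pin top [0.481  0.3746 0.13  ] thick [0.4853 0.2858 0.13  ]
side collar [0.481  0.3804 0.084 ] thick [0.4863 0.2906 0.084 ] handle top (array([0.4821, 0.3753, 0.1281]), [np.float64(0.0008125812361483695), np.float64(0.0008125812361482885)])
```

Heights, sizes and distances agree: the pin spacing comes out at 89 mm (90 given), the base at 339x117 mm, and the eye is where it should be from the tester's centre. Next I go above the slim pin and turn so the fingers close along the tester's x.

Units first: shifts go in shares of 50 mm and turns go in shares of 60 degrees. So -0.0408 m is -0.816, -0.0121 m is -0.242.

Request:
shift_gripper(
  steps=[
    [[-0.816, -0.242, 0], 0, 0.085],
    [[-0.816, -0.242, 0], 0, 0.085],
    [[-0.816, -0.242, 0], 0, 0.085],
    [[-0.816, -0.242, 0], 0, 0.085],
    [[-0.816, -0.242, 0], 0, 0.085],
    [[-0.816, -0.242, 0], 0, 0.085],
    [[-0.816, -0.242, 0], 0, 0.085],
  ],
)

```text
time: 0.8
tool_pos: [0.4827, 0.3746, 0.231]
tcp_rot: [[-0.912, 0.409, -0.0], [0.409, 0.912, -0.0], [0.0, -0.0, -1.0]]
wrist_force: [0.6, 0.7, -0.2]
opening: 0.0847
grasp_force: 0.0
```

Request:
shift_gripper(
  steps=[
    [[0, 0, 0], 0.1317, 0.085],
    [[0, 0, 0], 0.1317, 0.085],
    [[0, 0, 0], 0.1317, 0.085],
    [[0, 0, 0], 0.1317, 0.085],
    [[0, 0, 0], 0.1317, 0.085],
    [[0, 0, 0], 0.1317, 0.085],
    [[0, 0, 0], 0.1333, 0.085],
    [[0, 0, 0], 0, 0.085],
  ],
)

```text
time: 1.6
tool_pos: [0.4814, 0.376, 0.2309]
tcp_rot: [[-0.179, 0.984, -0.0], [0.984, 0.179, -0.001], [-0.001, -0.001, -1.0]]
wrist_force: [-0.2, 0.2, 0.5]
opening: 0.0849
grasp_force: 0.0
```

Run:
```python
from h import *
o=arm.get_obs();a=save('wrist','pics/w1.png');print(o['tool_pos'],o['tcp_rot'],o['joint_pos'])
json.dump({k:np.array(o[k]).tolist() for k in('tool_pos','tcp_rot')},open('w1.json','w'))
cv2.imwrite('pics/w1b.png',cv2.resize(a[:,:,::-1],(800,600),interpolation=cv2.INTER_CUBIC))
```

```text
[0.48144745 0.37596041 0.23088866] [[-1.79031517e-01  9.83843213e-01 -4.98538871e-04]
 [ 9.83843127e-01  1.79031123e-01 -7.46705109e-04]
 [-6.45386779e-04 -6.24167791e-04 -9.99999597e-01]] [-55.77625445  23.9577487   18.31073567  93.29447939  -8.13519163
  64.11108675 -25.05899666]
```

View pics/w1b.png

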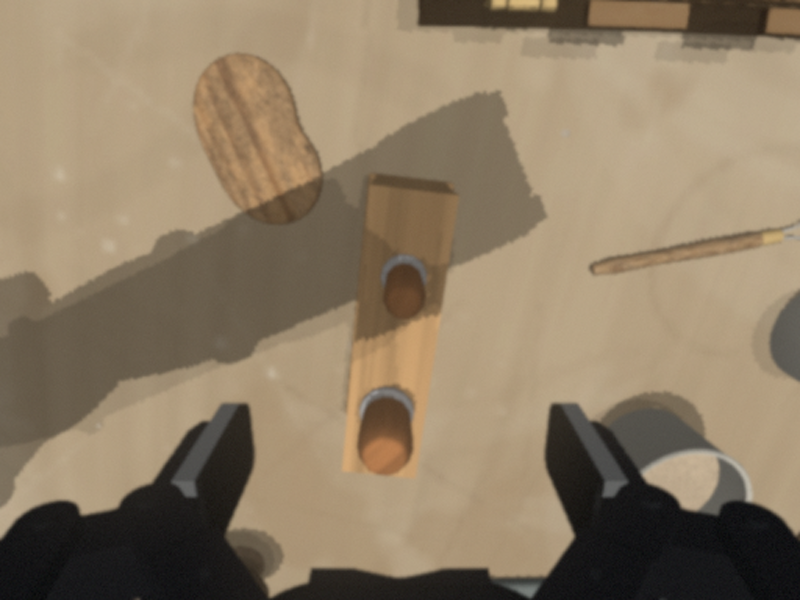

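The wrist view shows the slim pin with its handle top at about (404,297) and collar centre at about (404,280). The thick pin is at (386,450) and the fingers are clear.

Run:
```python
from h import *
o=json.load(open('w1.json'));s=1.5625
f=lambda x,y:((x+.5)/s-.5,(y+.5)/s-.5)
print('collar',atz('wrist',*f(404,279),.084,o),'top',atz('wrist',*f(404,299),.131,o))
print('thick collar',atz('wrist',*f(386,414),.084,o),'top',atz('wrist',*f(386,452),.131,o))
```

```text
collar [0.4841644  0.37506952 0.084     ] top [0.48325493 0.37817365 0.131     ]
thick collar [0.48934912 0.28518633 0.084     ] top [0.48983919 0.28938639 0.131     ]
```

Scaled: 0.04 m is 0.8, 0.0018 m is 0.036.

Request:
shift_gripper(
  steps=[
    [[0, 0.036, 0.8], 0, 0.085],
    [[0, 0, 0.8], 0, 0.085],
    [[0, 0, 0.6], 0, 0.085],
    [[0, 0, 0.4], 0, 0.085],
    [[0, 0, 0.14], 0, 0.085],
    [[0, 0, 0], 0, 0.085],
  ],
)

```text
time: 2.25
tool_pos: [0.4832, 0.3759, 0.0936]
tcp_rot: [[-0.183, 0.983, -0.001], [0.983, 0.183, -0.001], [-0.001, -0.001, -1.0]]
wrist_force: [0.3, 1.0, -0.7]
opening: 0.085
grasp_force: 0.0
```

Request:
shift_gripper(
  steps=[
    [[0, 0, 0], 0, 0.01],
    [[0, 0, 0], 0, 0.01],
    [[0, 0, 0], 0, 0.01],
    [[0, 0, 0], 0, 0.01],
    [[0, 0, 0], 0, 0.01],
    [[0, 0, 0], 0, 0.01],
    [[0, 0, 0], 0, 0.01],
    [[0, 0, 0], 0, 0.01],
  ],
  squeeze=70,
)

```text
time: 3.05
tool_pos: [0.4838, 0.3766, 0.0952]
tcp_rot: [[-0.181, 0.983, 0.001], [0.983, 0.181, 0.001], [0.001, 0.001, -1.0]]
wrist_force: [-1.2, -0.4, 5.2]
opening: 0.0203
grasp_force: 68.3
```

Scaled: -0.03 m is -0.6, -0.015 m is -0.3.

Request:
shift_gripper(
  steps=[
    [[0, 0, -0.3], 0, 0.01],
    [[0, 0, -0.6], 0, 0.01],
    [[0, 0, -0.6], 0, 0.01],
    [[0, 0, -0.6], 0, 0.01],
    [[0, 0, -0.6], 0, 0.01],
    [[0, 0, 0], 0, 0.01],
  ],
)

```text
time: 3.65
tool_pos: [0.4854, 0.3776, 0.2338]
tcp_rot: [[-0.181, 0.983, 0.005], [0.983, 0.181, 0.005], [0.004, 0.006, -1.0]]
wrist_force: [0.5, 0.1, -0.4]
opening: 0.0199
grasp_force: 68.6
```

Request:
shift_gripper(
  steps=[
    [[-0.4, 0, 0], 0, 0.01],
    [[-0.84, 0, 0], 0, 0.01],
    [[-0.84, 0, 0], 0, 0.01],
    [[-0.84, 0, 0], 0, 0.01],
    [[-0.84, 0, 0], 0, 0.01],
    [[-0.84, 0, 0], 0, 0.01],
    [[-0.84, 0, 0], 0, 0.01],
    [[-0.84, 0, 0], 0, 0.01],
    [[-0.84, 0, 0], 0, 0.01],
    [[-0.36, 0, 0], 0, 0.01],
  ],
)

```text
time: 4.65
tool_pos: [0.5504, 0.0025, 0.2285]
tcp_rot: [[-0.175, 0.985, -0.001], [0.985, 0.175, -0.002], [-0.002, -0.002, -1.0]]
wrist_force: [0.2, 1.2, -0.5]
opening: 0.0198
grasp_force: 68.5
```

Request:
shift_gripper(
  steps=[
    [[0, 0, 0], 0, 0.01],
    [[0, 0, 0], 0, 0.01],
  ],
)

```text
time: 4.85
tool_pos: [0.5504, 0.0081, 0.2284]
tcp_rot: [[-0.18, 0.984, -0.002], [0.984, 0.18, 0.0], [0.0, -0.002, -1.0]]
wrist_force: [0.0, 0.5, -0.4]
opening: 0.0199
grasp_force: 68.5
```

Run:
```python
from h import *
o=arm.get_obs();a=save('wrist','pics/w2.png');b=save('side','pics/s2.png');print(o['tool_pos'],o['tcp_rot'])
json.dump({k:np.array(o[k]).tolist() for k in('tool_pos','tcp_rot')},open('w2.json','w'))
cv2.imwrite('pics/w2b.png',cv2.resize(a[:,:,::-1],(800,600),interpolation=cv2.INTER_CUBIC))
```

```text
[0.55038319 0.00809338 0.2283909 ] [[-1.79789225e-01  9.83703636e-01 -1.72925210e-03]
 [ 9.83705079e-01  1.79789629e-01  8.00954746e-05]
 [ 3.89691804e-04 -1.68667377e-03 -9.99998502e-01]]
```

View pics/w2b.png

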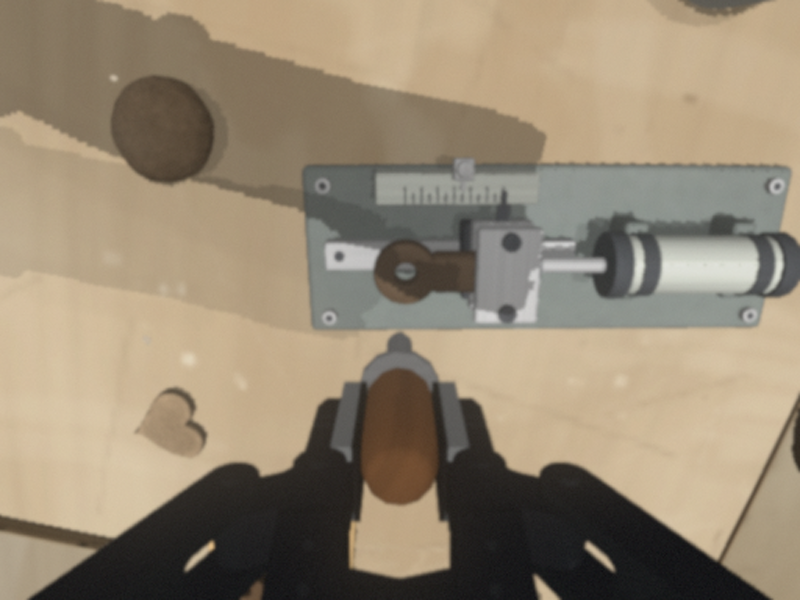

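The wrist view shows the eye at (405,271), the pin tip at (399,342), the pointer at about (504,197) and the clip at about (464,168), with the base edges parallel to the tool. I'll enlarge the scale next.

Run:
```python
from h import *
np.set_printoptions(precision=4,suppress=True)
o=json.load(open('w2.json'));s=1.5625
f=lambda x,y:((x+.5)/s-.5,(y+.5)/s-.5)
R=np.array(o['tcp_rot']);t=np.array(o['tool_pos'])
T=lambda X:R.T@(X-t)
for n,p,z in(('eye',(405.5,271.5),.072),('eye rim outer ctr',(405.5,270),.072),('tip',(399.5,341),.1712),('collar',(399.5,388),.2152),('top',(399,470),.266),('ptr',(504,197),.053),('clip',(464,180),.053)):
    X=atz('wrist',*f(*p),z,o);print(n,X,T(X))
a=cv2.imread('pics/w2.png')
cv2.imwrite('pics/c2.png',cv2.resize(a[95:195,230:350],None,fx=6,fy=6,interpolation=cv2.INTER_CUBIC))
```

```text
eye [0.5535 0.0094 0.072 ] [0.0007 0.0036 0.1564]
eye rim outer ctr [0.5533 0.0103 0.072 ] [0.0016 0.0036 0.1564]
tip [0.5508 0.0056 0.1712] [-0.0026  0.0001  0.0572]
collar [0.5507 0.0069 0.2152] [-0.0012  0.0001  0.0132]
top [0.5498 0.0114 0.266 ] [ 0.0034 -0.     -0.0376]
ptr [0.6048 0.0614 0.053 ] [0.0426 0.0634 0.1753]
clip [0.5786 0.0668 0.053 ] [0.0526 0.0386 0.1753]
```

View pics/c2.png

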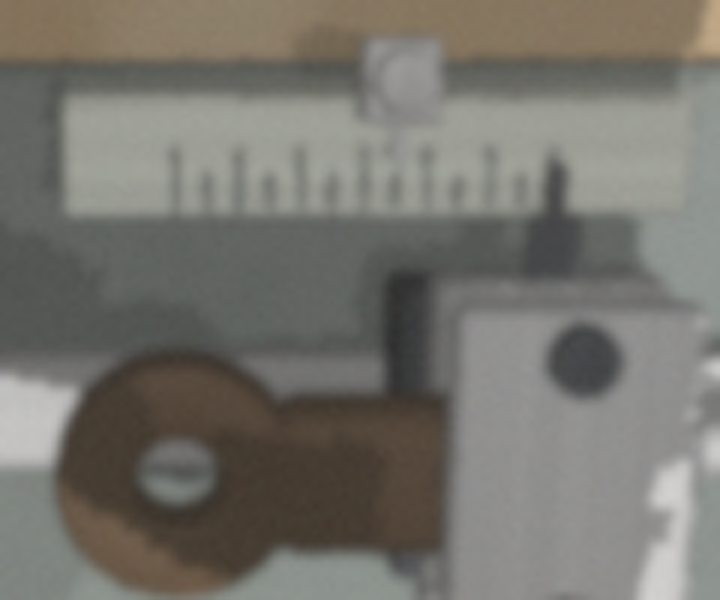

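Counting ticks, the tooth stands about 5 spaces from the pointer, so roughly 25 mm. I'll descend until the pin tip is just above the eye and look again.

Scaled: 0.03 m is 0.6, 0.0036 m is 0.072.

Request:
shift_gripper(
  steps=[
    [[0.056, 0.072, 0.6], 0, 0.01],
    [[0, 0, 0.6], 0, 0.01],
    [[0, 0, 0.4], 0, 0.01],
    [[0, 0, 0.24], 0, 0.01],
    [[0, 0, 0], 0, 0.01],
    [[0, 0, 0], 0, 0.01],
    [[0, 0, 0], 0, 0.01],
  ],
)

```text
time: 5.65
tool_pos: [0.5551, 0.0121, 0.1385]
tcp_rot: [[-0.181, 0.983, 0.002], [0.983, 0.181, 0.0], [0.0, 0.002, -1.0]]
wrist_force: [0.2, -0.1, -1.8]
opening: 0.0196
grasp_force: 68.6
```

Run:
```python
from h import *
o=arm.get_obs();a=save('wrist','pics/w3.png');b=save('side','pics/s3.png');print(o['tool_pos'],o['tcp_rot'])
json.dump({k:np.array(o[k]).tolist() for k in('tool_pos','tcp_rot')},open('w3.json','w'))
R=np.array(o['tcp_rot']);t=np.array(o['tool_pos'])
u,v=map(int,proj('side',np.array([.553,.009,.09])));print(u,v)
out=np.zeros((600,800,3),np.uint8)
out[:,:450]=cv2.resize(a[150:350,180:330,::-1],(450,600),interpolation=cv2.INTER_CUBIC)
out[:,450:]=cv2.resize(b[v-60:v+40,u-29:u+29,::-1],(350,600),interpolation=cv2.INTER_CUBIC)
cv2.imwrite('pics/c3.png',out)
```

```text
[0.55510107 0.01213358 0.13845068] [[-1.81293833e-01  9.83427040e-01  1.95030028e-03]
 [ 9.83428974e-01  1.81293473e-01  3.61432113e-04]
 [ 1.86540270e-06  1.98350721e-03 -9.99998033e-01]]
258 179
```

View pics/c3.png

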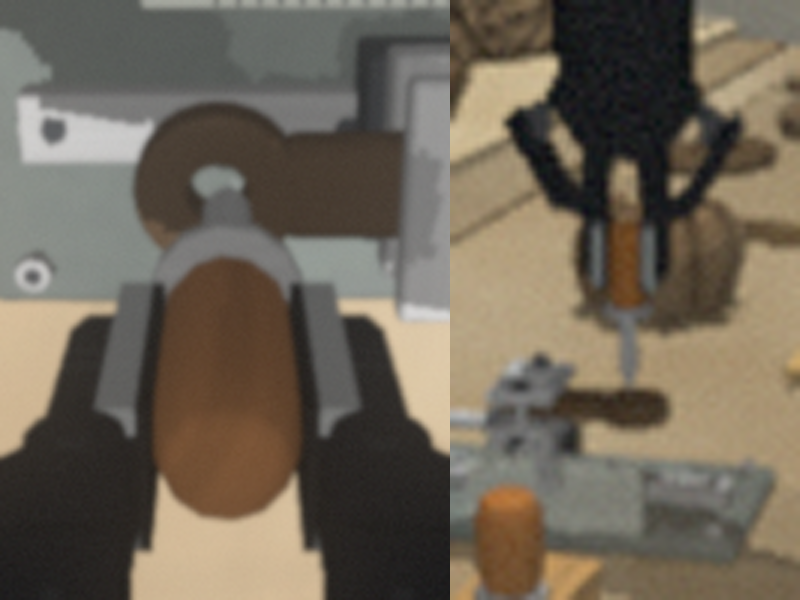

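The tip sits just above the eye in the crop. The tip's arc is at (227,190), the eye's left and right edges at x = 191 and 245, and its top edge at y = 165. The side view shows the pin upright.

Run:
```python
from h import *
np.set_printoptions(precision=4,suppress=True)
o=json.load(open('w3.json'))
f=lambda x,y:((x+.5)/3+179.5,(y+.5)/3+149.5)
R=np.array(o['tcp_rot']);t=np.array(o['tool_pos']);T=lambda X:R.T@(X-t)
for n,p,z in(('eyeL',(191,186),.072),('eyeR',(245,186),.072),('eyeTop',(218,165),.072),('ringtop',(215,102),.072),('ringL',(133,185),.072),('tip top edge',(227,189),.0813),('tipL',(203,208),.089),('tipR',(251,208),.089),('collL',(152,285),.1233),('collR',(303,285),.1233),('colltop',(227,224),.1273)):
    print(n,T(atz('wrist',*f(*p),z,o)))
p=arm.camera_params('wrist');print(np.array(p['tool_from_camera']))
```

```text
eyeL [-0.0018 -0.0082  0.0664]
eyeR [-0.0017  0.004   0.0665]
eyeTop [ 0.0033 -0.0021  0.0664]
ringtop [ 0.0181 -0.0027  0.0664]
ringL [-0.0016 -0.0213  0.0664]
tip top edge [ 0.0012 -0.0001  0.0572]
tipL [ 0.     -0.0051  0.0494]
tipR [0.0001 0.005  0.0495]
collL [-0.0002 -0.0133  0.0151]
collR [-0.0002  0.0135  0.0152]
colltop [ 0.0133 -0.      0.0112]
[[ 0.0023 -0.9474 -0.3199  0.0817]
 [ 1.      0.0026 -0.0004  0.    ]
 [ 0.0012 -0.3199  0.9474 -0.1434]
 [ 0.      0.      0.      1.    ]]
```

Scaled: 0.006 m is 0.12, -0.002 m is -0.04.

Request:
shift_gripper(
  steps=[
    [[-0.032, -0.04, 0], 0, 0.01],
    [[0, 0, 0], 0, 0.01],
    [[0, 0, 0.1], 0, 0.01],
    [[0, 0, 0.12], 0, 0.01],
    [[0, 0, 0.12], 0, 0.01],
    [[0, 0, 0.12], 0, 0.01],
    [[0, 0, 0.1], 0, 0.01],
    [[0, 0, 0], 0, 0.01],
    [[0, 0, 0], 0, 0.01],
  ],
)

```text
time: 6.65
tool_pos: [0.5526, 0.0097, 0.1091]
tcp_rot: [[-0.181, 0.984, -0.0], [0.984, 0.181, -0.0], [-0.0, -0.0, -1.0]]
wrist_force: [1.2, -1.3, -1.9]
opening: 0.0199
grasp_force: 68.5
```

Run:
```python
from h import *
o=arm.get_obs();a=save('wrist','pics/w4.png');print(np.array(o['tool_pos']),np.array(o['tcp_rot'])[:,2],np.array(o['wrist_force']),o['ft_torque'])
```

```text
[0.55260257 0.00965987 0.1090832 ] [-2.27628397e-04 -4.20165588e-04 -9.99999886e-01] [ 1.23116539 -1.27416693 -1.87043234] [-0.61746643 -0.40683827  0.01382479]
```

The tip is about 20 mm into the eye with little force, so I continue down to the collar.

Scaled: 0.005 m is 0.1, 0.003 m is 0.06.

Request:
shift_gripper(
  steps=[
    [[0, 0, 0.1], 0, 0.01],
    [[0, 0, 0.1], 0, 0.01],
    [[0, 0, 0.1], 0, 0.01],
    [[0, 0, 0.06], 0, 0.01],
    [[0, 0, 0], 0, 0.01],
  ],
)

```text
time: 7.2
tool_pos: [0.5527, 0.0098, 0.0908]
tcp_rot: [[-0.181, 0.984, 0.0], [0.984, 0.181, -0.0], [-0.0, -0.0, -1.0]]
wrist_force: [3.2, -3.2, -3.1]
opening: 0.0198
grasp_force: 68.4
```

Request:
shift_gripper(
  steps=[
    [[0, 0, 0.04], 0, 0.01],
    [[0, 0, 0.02], 0, 0.01],
    [[0, 0, 0], 0, 0.01],
    [[0, 0, 0], 0, 0.01],
  ],
)

```text
time: 7.6
tool_pos: [0.5528, 0.0099, 0.0884]
tcp_rot: [[-0.181, 0.983, 0.0], [0.983, 0.181, -0.0], [-0.0, 0.0, -1.0]]
wrist_force: [3.5, -2.9, -1.6]
opening: 0.0197
grasp_force: 68.7
```

Scaled: 0.0012 m is 0.024, -0.0008 m is -0.016.

Request:
shift_gripper(
  steps=[
    [[-0.016, 0.024, 0], 0, 0.01],
    [[0, 0, 0.02], 0, 0.01],
    [[0, 0, 0.02], 0, 0.01],
    [[0, 0, 0], 0, 0.01],
    [[0, 0, 0], 0, 0.01],
  ],
)

```text
time: 8.1
tool_pos: [0.5534, 0.0097, 0.087]
tcp_rot: [[-0.181, 0.983, -0.001], [0.983, 0.181, 0.001], [0.001, -0.0, -1.0]]
wrist_force: [-3.7, -1.3, 13.0]
opening: 0.0195
grasp_force: 70.4
```

Run:
```python
from h import *
o=arm.get_obs();a=save('wrist','pics/w5.png');b=save('side','pics/s5.png');print(o['tool_pos'],o['tcp_rot'])
json.dump({k:np.array(o[k]).tolist() for k in('tool_pos','tcp_rot')},open('w5.json','w'))
u,v=map(int,proj('side',np.array([.553,.009,.09])));
out=np.zeros((600,800,3),np.uint8)
out[:,:450]=cv2.resize(a[50:250,200:350,::-1],(450,600),interpolation=cv2.INTER_CUBIC)
out[:,450:]=cv2.resize(b[v-40:v+40,u-23:u+23,::-1],(350,600),interpolation=cv2.INTER_CUBIC)
cv2.imwrite('pics/c5.png',out)
```

```text
[0.55344917 0.00966554 0.08702643] [[-1.81040123e-01  9.83475496e-01 -6.49476005e-04]
 [ 9.83475219e-01  1.81040653e-01  8.80196155e-04]
 [ 9.83232911e-04 -4.79392736e-04 -9.99999402e-01]]
```

View pics/c5.png

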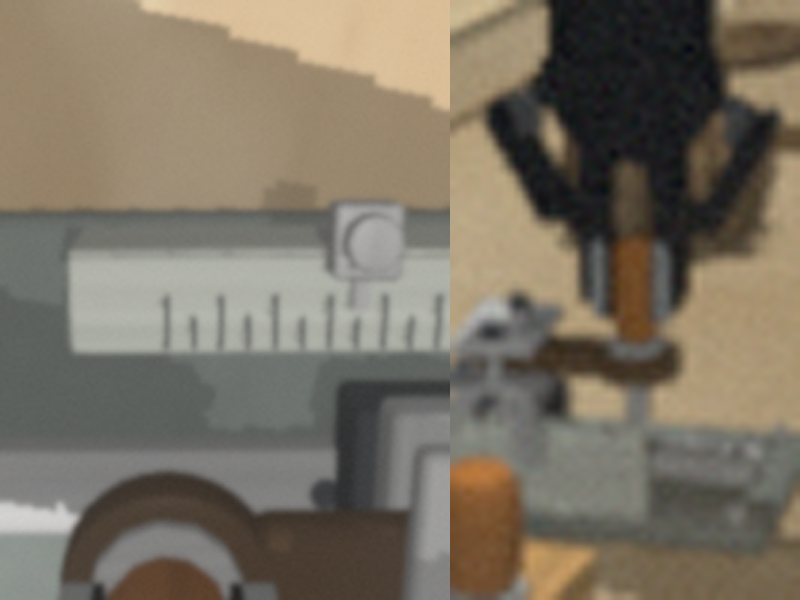

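The side view shows the collar seated on the lug with 13 N upward force. The tooth is about 25 mm along the scale. I ease the downforce and draw gently to about 20 mm, then look.

Scaled: -0.002 m is -0.04, -0.0005 m is -0.01.

Request:
shift_gripper(
  steps=[
    [[0, -0.01, -0.01], 0, 0.01],
    [[0, -0.04, 0], 0, 0.01],
    [[0, -0.04, 0], 0, 0.01],
    [[0, -0.04, 0], 0, 0.01],
    [[0, -0.04, 0], 0, 0.01],
    [[0, -0.04, 0], 0, 0.01],
    [[0, -0.04, 0], 0, 0.01],
    [[0, -0.04, 0], 0, 0.01],
    [[0, -0.04, 0], 0, 0.01],
    [[0, -0.04, 0], 0, 0.01],
  ],
  squeeze=90,
)

```text
time: 9.2
tool_pos: [0.5367, 0.0062, 0.0872]
tcp_rot: [[-0.181, 0.983, 0.002], [0.983, 0.181, 0.0], [-0.0, 0.002, -1.0]]
wrist_force: [6.4, -0.5, 2.5]
opening: 0.0191
grasp_force: 88.3
```

Request:
shift_gripper(
  steps=[
    [[0, -0.04, 0], 0, 0.01],
    [[0, 0, 0], 0, 0.01],
    [[0, 0, 0], 0, 0.01],
  ],
)

```text
time: 9.5
tool_pos: [0.5347, 0.0058, 0.0872]
tcp_rot: [[-0.181, 0.983, 0.002], [0.983, 0.181, 0.0], [-0.0, 0.002, -1.0]]
wrist_force: [6.2, 1.0, 3.3]
opening: 0.0197
grasp_force: 88.3
```

Run:
```python
from h import *
o=arm.get_obs();a=save('wrist','pics/w6.png');print(o['tool_pos'],o['tcp_rot'])
json.dump({k:np.array(o[k]).tolist() for k in('tool_pos','tcp_rot')},open('w6.json','w'))
cv2.imwrite('pics/c6.png',cv2.resize(a[90:230,220:406,::-1],(797,600),interpolation=cv2.INTER_CUBIC))
```

```text
[0.53470476 0.00580308 0.08718961] [[-1.81090780e-01  9.83464180e-01  2.08243057e-03]
 [ 9.83466357e-01  1.81090868e-01  1.47608204e-04]
 [-2.31941779e-04  2.07473089e-03 -9.99997821e-01]]
```

View pics/c6.png

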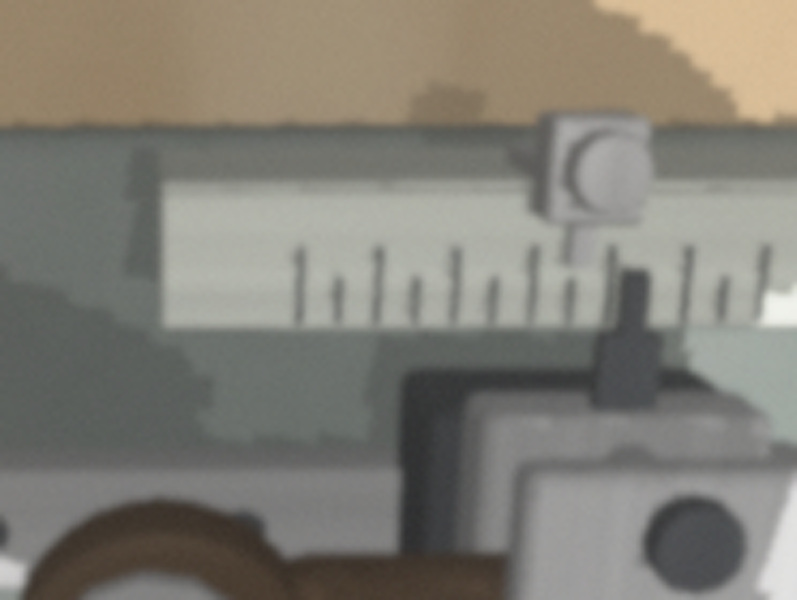

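The pointer tip is at (634,270) and the tooth tip at (576,265). With 77.8 px per 10 mm that leaves about 7.4 mm to draw.

Scaled: -0.0015 m is -0.03, -0.001 m is -0.02.

Request:
shift_gripper(
  steps=[
    [[0, -0.03, 0], 0, 0.01],
    [[0, -0.03, 0], 0, 0.01],
    [[0, -0.03, 0], 0, 0.01],
    [[0, -0.03, 0], 0, 0.01],
    [[0, -0.02, 0], 0, 0.01],
    [[0, -0.01, 0], 0, 0.01],
    [[0, 0, 0], 0, 0.01],
    [[0, 0, 0], 0, 0.01],
    [[0, 0, 0], 0, 0.01],
  ],
)

```text
time: 10.45
tool_pos: [0.5279, 0.0045, 0.0872]
tcp_rot: [[-0.181, 0.983, 0.003], [0.983, 0.181, 0.0], [-0.001, 0.003, -1.0]]
wrist_force: [7.6, -1.2, 1.9]
opening: 0.0193
grasp_force: 88.1
```

Run:
```python
from h import *
o=arm.get_obs();a=save('wrist','pics/w7.png');b=save('side','pics/s7.png');
u,v=map(int,proj('side',np.array([.53,.005,.09])));
out=np.zeros((600,800,3),np.uint8)
out[:,:500]=cv2.resize(a[95:230,250:362,::-1],(500,600),interpolation=cv2.INTER_CUBIC)
out[:,500:]=cv2.resize(b[v-40:v+40,u-20:u+20,::-1],(300,600),interpolation=cv2.INTER_CUBIC)
cv2.imwrite('pics/c7.png',out)
```

```text
(no output)
```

View pics/c7.png

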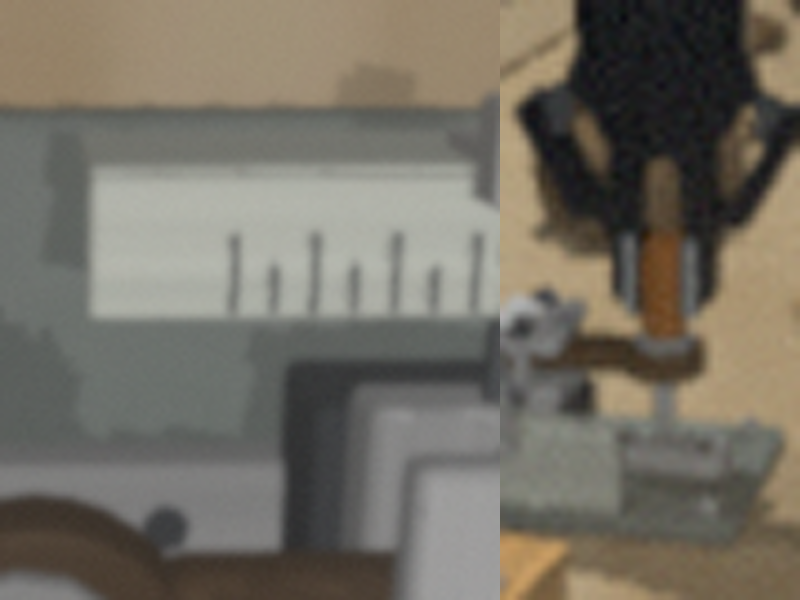

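The crop missed the tooth, and it was the last picture I may view. The side part shows the collar still seated. I'll read the pointer and tooth columns numerically instead.

Run:
```python
from h import *
for n in('w6','w7'):
    g=cv2.imread(f'pics/{n}.png',0)[:, 345:395].astype(int)
    print(n,'cols 345..')
    for r in (144,146,148,150,152,154,156,158,160): print(r,*g[r])
```

```text
w6 cols 345..
144 174 174 175 174 172 167 152 132 132 146 157 160 161 166 168 171 173 172 173 172 172 174 173 173 173 173 174 176 174 175 174 175 174 174 172 175 174 174 175 172 172 172 173 174 173 172 173 174 173 174
146 164 167 170 172 169 158 142 129 134 151 158 160 164 164 168 170 166 162 163 167 171 173 173 172 172 171 173 172 172 172 173 172 171 168 165 163 164 167 172 171 169 171 171 172 172 170 171 171 173 174
148 134 155 168 171 168 155 138 129 138 154 158 161 163 166 169 165 148 128 131 155 170 172 174 175 173 172 171 173 173 172 173 173 170 163 145 125 129 153 167 172 173 172 173 173 172 173 173 173 173 173
150 134 159 171 170 162 150 137 129 142 154 160 161 163 166 165 157 139 118 122 148 164 170 172 172 173 173 174 174 175 174 175 172 171 165 147 124 129 159 171 172 173 174 175 175 175 173 174 176 173 173
152 143 167 174 177 175 171 165 158 159 164 168 169 172 172 167 155 140 121 121 130 128 128 134 138 138 146 159 171 176 179 179 176 170 157 139 123 136 164 176 177 177 178 176 176 176 175 178 178 177 176
154 147 170 180 179 179 179 175 164 159 167 176 180 179 179 176 16
[... 1851 characters left out ...]
 77 81 88 115 150 150 125 133 163 176 180 180 181 177 167 155 161 175 180 181 181 177 167 145 127 143 169
156 161 141 127 141 163 174 176 177 177 170 150 129 141 161 173 176 174 170 155 127 94 76 77 78 80 87 119 149 144 124 139 167 174 178 178 175 164 138 122 140 164 177 177 178 176 165 144 128 145 168
158 152 130 117 140 161 170 171 170 170 162 139 124 142 163 170 172 171 164 144 115 86 77 78 77 81 95 125 145 131 120 143 164 171 173 170 164 148 125 120 144 164 170 172 170 168 154 136 130 151 170
160 151 134 124 143 163 169 171 172 172 160 138 125 147 166 173 171 168 156 136 107 80 74 76 78 81 102 133 143 123 122 152 169 171 173 170 159 139 116 125 155 170 172 173 171 167 152 130 135 159 183
```

In w7 the pointer is centred at about column 367.8 and the tooth at about 367, so they agree within about 0.5 mm. Everything is still, so I hand in.

Request:
shift_gripper(
  steps=[
    [[0, 0, 0], 0, 0.01],
    [[0, 0, 0], 0, 0.01],
    [[0, 0, 0], 0, 0.01],
  ],
)

```text
time: 10.85
tool_pos: [0.5279, 0.0045, 0.0872]
tcp_rot: [[-0.181, 0.983, 0.003], [0.983, 0.181, 0.0], [-0.001, 0.003, -1.0]]
wrist_force: [7.9, -0.1, 1.5]
opening: 0.0196
grasp_force: 88.1
```

```bash
python3 -c "
from rig import arm
print(arm.close_job())"
```

```text
the job is handed in; nothing more can be done
None
```

I handed the job in at 10.85 s with the slim pin seated in the lug's eye, the pointer within about 0.5 mm of the clip's tooth by my pixel reading, and the pin still gripped under about 8 N of pull; the hand-in call returned no verdict.

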